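# Lay the microscope power pack into its charger

## Robot

A 6-joint arm with a two-finger parallel gripper is mounted at the origin on the work surface. World frame = base frame: x ahead of the robot, y to its left, z up, the work surface at z = 0. Lengths are in m, angles in rad, forces in N, time in s.
With the tool pointing down it reaches from about 0.325 to 0.85 m from the base axis. Payload 15.5 kg.
Tool frame: the origin (TCP) lies at the very end of the fingers, on their centre line; the grasp point (between the pads) lies 19 mm behind it; x points along the fingers, y is the direction in which the jaws open and shut, and the axes are right-handed (so a half turn about x gives the same grasp; the last joint's range is limited). The gripper opens to 91 mm and grips with 3 to 60 N. Pads are 32 mm wide; open, the fingers measure 118 mm over their backs; the gripper's body (76 mm by 178 mm) begins 60 mm behind the grasp point.
Start: joints at [-1.435, 0.494, 1.345, -0, 1.302, -0.096], TCP at [0.144, -0.608, 0.214] pointing down, gripper open.
Joint ranges: [-2.91, 2.91], [-0.82, 2.16], [0.22, 2.67], [-1.22, 4.37], [0.12, 2.79], [-3.08, 3.08]. Speed limits (rad/s): [1.89, 1.89, 2.57, 3.01, 3.01, 3.01].

## Interface

Orientations are given as a unit quaternion [x, y, z, w].
In Python, from cell import env, eyes, spotter gives the robot as it stands.
- The arm moves only by the tool move_arm, never from a script. Its argument "increments" is a list of rows, each a list of 7 numbers: the finger opening in mm, from 0 to 91.2, then the shift along the tool's x, y, z as a fraction of full scale, then the turn, a rotation vector about the tool's x, y, z as a fraction of full scale. A call has 1 to 8 rows; each row shifts and turns the commanded pose from where the row before left it, along the tool's axes as they then stand; what a row does not reach is not made up. Full scale, the value 1, is 0.04 m for a shift and 90 degrees for a turn. A row lasts 1/12 s, in which the tool goes at most 41.7 mm and 7.16 degrees, less where a joint would pass 70% of its speed; a pose out of reach is approached as far as the arm can. A call with a number of a shift or a turn outside -1 to 1 is refused whole. A call with a gripper value outside its range is refused whole. The fingers move at their own pace and stop on an object; "force" is the grip in N (left out, the last holds). Time passes only in rows, so rows that do not move let the fingers close. It gives the time, the measured TCP pose, the force and the opening at its end, in the units of the state.
- env.read_state(): the state, without advancing time (a new reading comes with each control period).
- eyes.get_image(name): name is "side" or "top"; returns the picture (384x512x3 uint8, red, green, blue); there is no depth.
- eyes.calibration(name): a dict with "fov_y" (degrees; the focal length in pixels is half the picture's height over the tangent of half this angle, whatever the lens; pixels are square), "cx", "cy" (the principal point, pixels), "rvec" (rotation vector, rad) and "tvec" (3), from world to camera coordinates, as OpenCV has them. Camera axes: x right, y down, z forward; pixel columns grow to the right and rows downward; lengths in m; the calibration is good to about 2 mm. A picture is of the moment at which its call begins. calibration takes no time and is no camera call.
- env.job_done(): hands the job in, once; it reports no verdict.
Trained networks look in the newest picture that a camera, given by its name, has taken for a name from the list of things; names that differ only in an ending like _2 or _b are one class to them, and where a whole thing is asked for, a point or a joint stands for the part that bears it (a point fixed in the world has none). Each returns a list of dicts, best first, with "score" (0 to 1); they miss things now and then, are a little off and sometimes report something else, mostly with a low value. They report only what shows in the picture. A call takes as long as a camera call. They do not tell look-alikes from the thing itself.
- spotter.spot_in(target, camera): "rect" ([left, top, right, bottom] in pixels, round what is visible of it).
- spotter.silhouettes(target, camera): "region" (384x512 bool, what is visible of it) and "rect" ([left, top, right, bottom] in pixels, round what is visible of it).
- spotter.mark_of(target, camera): "position" ([column, row] in pixels: a listed point, or the origin of a listed thing).
The state is a dict: "clock": time; "q": joint angles; "joint_velocities": joint speeds; "joint_torque": joint torques, N m; "ee_pos": TCP position; "eef_rot": TCP orientation; "force": force on the tool from outside, world axes, zero at the start; "torque": the same for the moment, N m; "width": opening from 0.0 (shut) to 1.0 (fully open).
Only numpy, scipy, OpenCV 4.12 (cv2) and the standard library are available. Lean on these libraries where they do the work, as an engineer would, in place of code of your own. Each camera call takes 0.05 s, during which the arm holds its last target.

## Task

Put the microscope's power pack on charge: slide it, still standing, up to the yellow step at the front of the charger and tip it over that step by pushing high, so that it lies on its broad side between the charger's rails with its contact end facing the contact bar; then slide it along against the bar and on to the bar's hard end, and press it home there with about 15 N (8 at least) for half a second. Leave it lying against the bar; never push the bar with more than 22 N or the step with more than 25 N, and do not disturb the bottle, the slide box or the jar.

Things in the scene. Friction and masses are not known exactly. Their poses are not given: they have to be found in the camera images.
- pack_center (a point): Centre of the loose power pack: grey block with a dark blue band round its top end, 48 thick (its x) x 100 wide (its y) x 80 tall (its z), 0.45 to 0.8 kg. It starts standing on end on the bench, its +x side facing the charger's step to within about 10 degrees (100 mm wide faces ahead and behind). Its brass contacts are on its top end (+z).
- pack_toe (a point): Middle of the pack's lower front edge (pack x +24 mm, z 0), the edge that goes to the step. It starts 35 to 80 mm short of the step, up to 7 mm off the charger's centre line. Friction with the bench is moderate and varies: pushed higher than about 25 mm above the bench the pack may topple before it gets to the step.
- pack_top (a point): Middle of the pack's top end face, between the two brass contacts (pack frame z +80 mm).
- charger: Fixed charger; origin at bench height under the middle of its front step, +x the loading direction, z up. Grey plate 225 long (x 0 to 225), 144 wide, 10 high; its front end at x = 0 is the 10 mm high step. Black rails along both sides, x 5 to 195, 124 apart inside, tops 20 above the bench. A rear housing fills x 180 to 225, 56 high.
- step_edge (a point): Middle of the upper edge of the step, marked by a yellow stripe (charger x 0, z 10 mm). Tipped over it, the pack's front face comes to lie on the plate with some 10 mm of its foot end overhanging the step. The pack goes over by itself once tilted about 40 degrees. Its sides are grippy: a finger pushed straight ahead drags on the back face and may jam it, so let the finger rise with the tipping face.
- bar_face (a point): Middle of the front face of the black contact bar with two brass strips, 96 wide x 34 high, from 13 to 47 above the bench. At the start its face is somewhere from charger x 106 to 150 mm.
- reagent: Bystander: brown bottle with white cap, 44 diameter, 85 high, standing beside the charger; origin at the centre of its underside.
- slide_box: Bystander: pale green closed box, 85 x 40 x 30 high, on the bench on the other side of the charger; origin at the centre of its underside.
- specimen_jar: Bystander: white jar with red lid, 56 diameter, 62 high, beside the rear of the charger; origin at the centre of its underside.
- contact_bar: The contact bar as a body, origin at the middle of its face's lower edge (17 mm below bar_face). It slides along the charger's x against about 2.5 N of friction and stays where it is left, up to a hard end that cannot be seen: from start to start it lies anywhere from 4 to 24 mm beyond the bar's first position, and must be felt.
Not all that is in view belongs to the job. Leave any green or orange look-alike of the part that bears pack_center alone.

How it is judged:
By the outcome, as a careful person would: the job done as asked, in the order asked, and still so for the second after the job is handed in, with the robot touching nothing.
It also fails if it takes over 72 s, if anything falls off the work surface, if the arm or the gripper's body presses on something with over 40 N, if the wrist force passes 120 N, or if a joint passes its speed limit or range.

## Working session

There is one attempt and no reset: what is moved stays moved. The work goes in short steps, Python scripts to look and compute and a tool call to move; the robot and the scene stay as the last step left them, time stands still between calls to the robot, and variables do not carry over. Pictures are saved under pics/ and viewed, and the job is handed in when it is done.

Besides the shell and the picture viewer there is one more tool, called after "Call:" by a JSON object that holds its "name" and its "arguments". move_arm: Moves the arm, as the interface text tells. Shift numbers are shares of 0.04 m and turn numbers shares of 90 degrees, none past 1 either way. Its arguments: {"type":"object","properties":{"increments":{"type":"array","items":{"type":"array","items":{"type":"number"}}},"force":{"type":"number"}},"required":["increments"]}

```bash
ls; mkdir -p pics
python3 - <<'E'
from cell import env, eyes, spotter
import cv2
print(env.read_state())
for n in ("side","top"):
    im=eyes.get_image(n); cv2.imwrite(f"pics/{n}0.png",im[:,:,::-1]); print(n,eyes.calibration(n))
E
```

```text
pics
{'clock': 0.0, 'q': array([-1.43449618e+00,  4.94218297e-01,  1.34612822e+00, -1.79354132e-06,
        1.30251708e+00, -9.54938786e-02]), 'joint_velocities': array([-1.82107098e-05,  1.65029452e-03,  3.66016927e-04, -1.16970731e-03,
        9.35788667e-04,  4.29760313e-04]), 'joint_torque': array([-2.40698573e-03, -8.78835869e+01, -3.81868994e+01,  7.01234629e-02,
        5.31260739e-02, -7.91464140e-05]), 'ee_pos': array([ 0.14353089, -0.60789834,  0.21331743]), 'eef_rot': array([-0.70235318, -0.08221762,  0.70237274, -0.08131913]), 'force': array([-0.4494341 ,  0.908262  ,  1.11079543]), 'torque': array([-0.01774322,  0.02700668, -0.04517616]), 'width': 0.998468747845019}
side {'fov_y': 42.5657677817858, 'cx': 256.8608172105043, 'cy': 180.94321098243265, 'rvec': array([ 0.41115489, -2.75033425,  1.20644424]), 'tvec': array([0.55322111, 0.19435302, 0.95475889])}
top {'fov_y': 55.634998478436096, 'cx': 252.54620233432118, 'cy': 194.59000273276436, 'rvec': array([ 2.08368051, -2.11655196,  0.16158218]), 'tvec': array([0.02361031, 0.59534726, 0.67679433])}
```

View pics/side0.png

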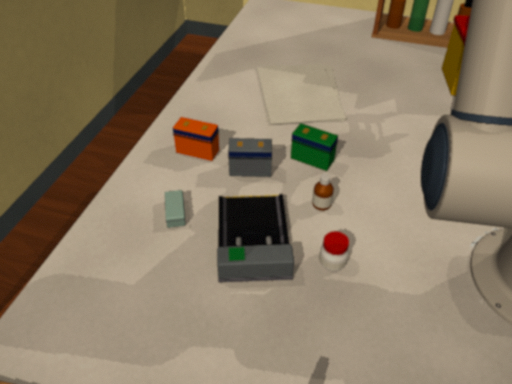

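View pics/top0.png

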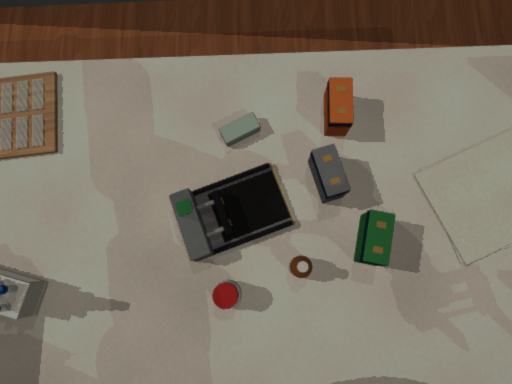

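The grey pack with the blue band is at side (250,157) and top (330,173). The look-alikes are orange at top (340,103) and green at top (376,238). The charger is at top (235,212), with its step facing the grey pack. Next I'll measure.

```bash
cat > h.py <<'E'
from cell import env, eyes, spotter
import cv2, numpy as np
from scipy.spatial.transform import Rotation as R
def K(n):
    c=eyes.calibration(n); f=192/np.tan(np.radians(c['fov_y']/2))
    return np.array([[f,0,c['cx']],[0,f,c['cy']],[0,0,1]]),np.array(c['rvec']),np.array(c['tvec'])
def proj(n,P):
    k,r,t=K(n); return cv2.projectPoints(np.asarray(P,float).reshape(-1,3),r,t,k,None)[0].reshape(-1,2)
def back(n,uv,z):
    k,r,t=K(n); Rm=cv2.Rodrigues(r)[0]; d=Rm.T@np.linalg.solve(k,[uv[0],uv[1],1]); o=-Rm.T@t
    return o+d*(z-o[2])/d[2]
def tri(a,b):
    A=[]
    for n,uv in (("side",a),("top",b)):
        k,r,t=K(n); P=k@np.c_[cv2.Rodrigues(r)[0],t]; A.append(P)
    X=cv2.triangulatePoints(A[0],A[1],np.array(a,float).reshape(2,1),np.array(b,float).reshape(2,1))[:,0]
    return X[:3]/X[3]
E
python3 - <<'E'
from h import *
for n in ("side","top"):
    k,r,t=K(n); print(n,"cam at",-cv2.Rodrigues(r)[0].T@t)
zs=dict(pack_center=.04,pack_toe=0,pack_top=.08,charger=0,step_edge=.01,bar_face=.03,reagent=0,slide_box=0,specimen_jar=0,contact_bar=.013)
eyes.get_image("side");eyes.get_image("top")
for t,z in zs.items():
    r={}
    for n in ("side","top"):
        m=spotter.mark_of(t,n)
        for x in m[:3]: print(t,n,np.round(x['position'],1),round(x['score'],2),np.round(back(n,x['position'],z),4))
        if m: r[n]=m[0]['position']
    if len(r)==2: print("   tri",np.round(tri(r['side'],r['top']),4))
E
python3 - <<'E'
import cv2
im=cv2.imread('pics/top0.png'); cv2.imwrite('pics/topc.png',cv2.resize(im[125:275,155:365],None,fx=3.8,fy=3.8,interpolation=cv2.INTER_CUBIC))
im=cv2.imread('pics/side0.png'); cv2.imwrite('pics/sidec.png',cv2.resize(im[120:290,160:360],None,fx=3.5,fy=3.5,interpolation=cv2.INTER_CUBIC))
E
```

```text
side cam at [0.37064626 0.70732356 0.78594271]
top cam at [ 0.4530284  -0.01493593  0.77947967]
pack_center side [246.8 155.7] 0.82 [ 0.647  -0.1454  0.04  ]
pack_center side [313.4 145.2] 0.73 [ 0.5049 -0.2315  0.04  ]
pack_center side [193.2 141.7] 0.57 [ 0.7879 -0.1573  0.04  ]
pack_center top [339.7 104.3] 0.8 [ 0.794  -0.1753  0.04  ]
pack_center top [372.3 240.1] 0.59 [ 0.502 -0.223  0.04 ]
pack_center top [324.6 175.2] 0.57 [ 0.6374 -0.1352  0.04  ]
   tri [ 0.6999 -0.1673  0.0443]
pack_toe side [250.2 175.5] 0.97 [ 0.6318 -0.1235  0.    ]
pack_toe side [190.  154.5] 0.79 [ 0.7984 -0.1534  0.    ]
pack_toe side [315.2 154. ] 0.78 [ 0.5004 -0.2485  0.    ]
pack_toe top [321.8 115.7] 0.96 [ 0.7861 -0.1423  0.    ]
pack_toe top [313.7 180. ] 0.85 [ 0.6371 -0.1175  0.    ]
   tri [ 0.6831 -0.1323  0.0155]
pack_top side [196.6 124.6] 0.78 [ 0.783  -0.1751  0.08  ]
pack_top side [248.6 144.2] 0.73 [ 0.6408 -0.1402  0.08  ]
pack_top side [314.7 132.2] 0.56 [ 0.5051 -0.2305  0.08  ]
pack_top top [341.8  97.5] 0.95 [ 0.7903 -0.1717  0.08  ]
pack_top top [382.7 235.4] 0.94 [ 0.5079 -0.2
[... 668 characters left out ...]
gent side [322.9 202.3] 0.93 [ 0.4488 -0.0862  0.    ]
reagent top [301.  267.1] 0.9 [ 0.4507 -0.083   0.    ]
   tri [ 0.4493 -0.0828  0.0033]
slide_box side [176.7 214. ] 0.82 [0.7478 0.0444 0.    ]
slide_box top [239.3 129.4] 0.56 [0.7586 0.045  0.    ]
   tri [0.7514 0.0442 0.0008]
specimen_jar side [330.3 258.8] 0.56 [0.4034 0.0672 0.    ]
specimen_jar side [176.1 214.1] 0.44 [0.7489 0.045  0.    ]
specimen_jar top [227.4 293.2] 0.77 [0.3992 0.0714 0.    ]
   tri [0.4019 0.0712 0.0052]
contact_bar side [253.1 236.3] 0.59 [0.5659 0.067  0.013 ]
contact_bar top [226.2 214.1] 0.92 [0.5634 0.0729 0.013 ]
contact_bar top [229.5 292.3] 0.66 [0.4018 0.0657 0.013 ]
   tri [0.5636 0.0723 0.0194]
```

View pics/topc.png

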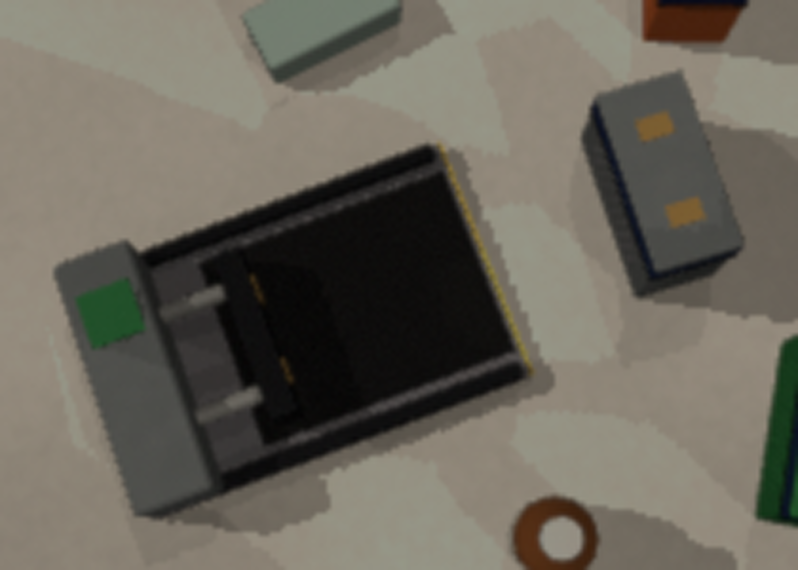

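View pics/sidec.png

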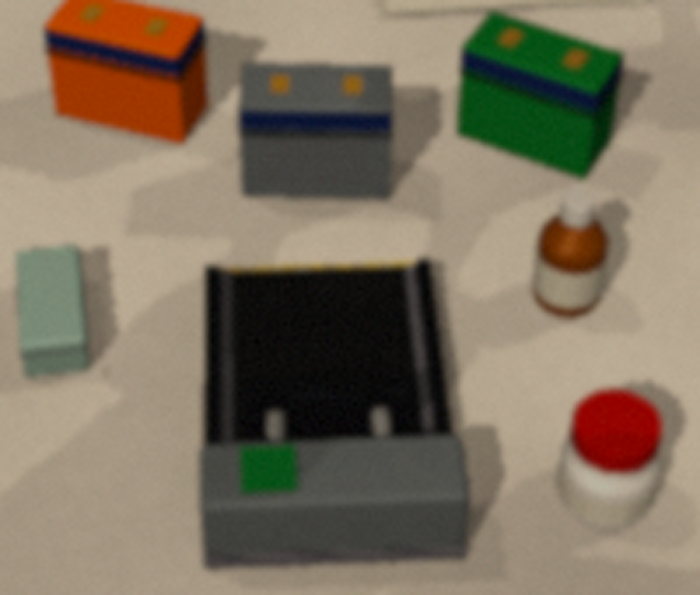

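The enlarged crops confirm the grey block: blue band, brass contacts, broad face to the step. The green and orange blocks are the look-alikes. Next I'll fit the charger and pack poses to their corners.

```bash
cat > fit.py <<'E'
from h import *
from scipy.optimize import least_squares
def T(n,c): 
    c=np.array(c,float)
    return c/3.8+[155,125] if n=="top" else c/3.5+[160,120]
def world(p,P):
    c,s=np.cos(p[2]),np.sin(p[2]); P=np.atleast_2d(P).astype(float)
    return np.c_[p[0]+c*P[:,0]-s*P[:,1],p[1]+s*P[:,0]+c*P[:,1],P[:,2]]
def fit(obs,p0):
    def f(p):
        return np.concatenate([(proj(n,world(p,P))-uv).ravel() for n,P,uv in obs])
    r=least_squares(f,p0,loss='soft_l1',x_scale=[.01,.01,.1]); return r.x,f(r.x).reshape(-1,2)
E
python3 - <<'E'
from fit import *
m=.001
ch=[("top",[225*m,-72*m,56*m],(55,268)),("top",[180*m,-72*m,56*m],(128,240)),("top",[180*m,72*m,56*m],(218,490)),("top",[225*m,72*m,56*m],(138,515)),
("top",[0,-72*m,10*m],(440,145)),("top",[0,72*m,10*m],(530,372)),
("side",[180*m,-72*m,56*m],(205,445)),("side",[180*m,72*m,56*m],(460,437)),("side",[225*m,-72*m,56*m],(203,507)),("side",[225*m,72*m,56*m],(467,497)),("side",[225*m,-72*m,0],(208,565)),("side",[225*m,72*m,0],(465,555))]
for sel in (("top",),("side",),("top","side")):
    o=[(n,np.array(P),T(n,uv)) for n,P,uv in ch if n in sel]
    p,r=fit(o,[.605,-.05,1.92]); print(sel,np.round(p,4),np.degrees(p[2])); 
print(np.round(r,1))
h=80*m
pk=[("top",[24*m,-50*m,h],(595,102)),("top",[-24*m,-50*m,h],(683,70)),("top",[-24*m,50*m,h],(743,243)),("top",[24*m,50*m,h],(655,275)),("top",[24*m,50*m,0],(640,297)),
("side",[-24*m,-50*m,h],(245,65)),("side",[-24*m,50*m,h],(390,67)),("side",[24*m,-50*m,h],(241,113)),("side",[24*m,50*m,h],(391,112)),("side",[24*m,-50*m,0],(242,193)),("side",[24*m,50*m,0],(390,196))]
for sel in (("top",),("side",),("top","side")):
    o=[(n,np.array(P),T(n,uv)) for n,P,uv in pk if n in sel]
    q,r=fit(o,[.64,-.14,1.92]); print(sel,np.round(q,4),np.degrees(q[2])); 
print(np.round(r,1))
d=np.array([np.cos(p[2]),np.sin(p[2])]);e=np.array([-d[1],d[0]])
print("pack in charger",(q[:2]-p[:2])@d,(q[:2]-p[:2])@e)
# overlay
for n in("top","side"):
    im=cv2.imread(f"pics/{n}0.png"); s=3.8 if n=="top" else 3.5
    o=np.array([155,125]) if n=="top" else np.array([160,120])
    c=cv2.imread(f"pics/{n}c.png")
    def poly(pp,P,col): cv2.polylines(c,[np.round((proj(n,world(pp,np.array(P)*m))-o)*s).astype(int)],True,col,1)
    for z in(0,80): poly(q,[[24,-50,z],[24,50,z],[-24,50,z],[-24,-50,z]],(0,0,255))
    for z in(0,10): poly(p,[[0,-72,z],[0,72,z],[225,72,z],[225,-72,z]],(0,255,0))
    poly(p,[[180,-72,56],[180,72,56],[225,72,56],[225,-72,56]],(255,255,0))
    for y in(-62,62):poly(p,[[5,y,20],[195,y,20]],(255,0,255))
    for x in (106,120,130,150): poly(p,[[x,-48,47],[x,48,47]],(0,255,255))
    cv2.imwrite(f"pics/{n}ov.png",c)
E
```

```text
('top',) [ 0.6086 -0.049   1.9249] 110.2876099604248
('side',) [ 0.6067 -0.048   1.9185] 109.92067718160591
('top', 'side') [ 0.6083 -0.0486  1.9244] 110.25804875787834
[[-1.3 -0.1]
 [ 0.1 -0.6]
 [-0.1 -0.1]
 [-0.4  1.6]
 [-0.4 -0.5]
 [ 0.9  0.8]
 [-1.3 -1.5]
 [ 0.8 -2.4]
 [-0.7 -0.4]
 [ 1.6 -0.9]
 [-0.8  1.1]
 [ 0.4  0.6]]
('top',) [ 0.6382 -0.1422  1.8559] 106.33378755310846
('side',) [ 0.6361 -0.1395  1.8589] 106.50536386413977
('top', 'side') [ 0.6374 -0.1418  1.8566] 106.37570289071849
[[-0.4 -1.3]
 [-0.6  0.1]
 [ 0.9  1.3]
 [ 0.6  0.2]
 [-1.4  1.3]
 [-1.  -1.1]
 [ 0.4 -1.2]
 [-0.9 -1.8]
 [ 0.4 -1.1]
 [-0.1  1.5]
 [-0.3  1.1]]
pack in charger -0.0975077111049673 0.0050113321608526995
```

View pics/topov.png

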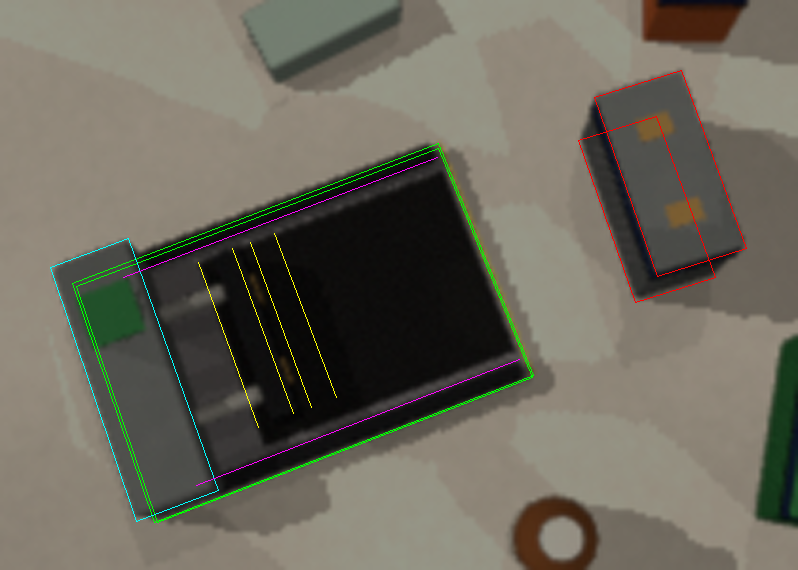

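View pics/sideov.png

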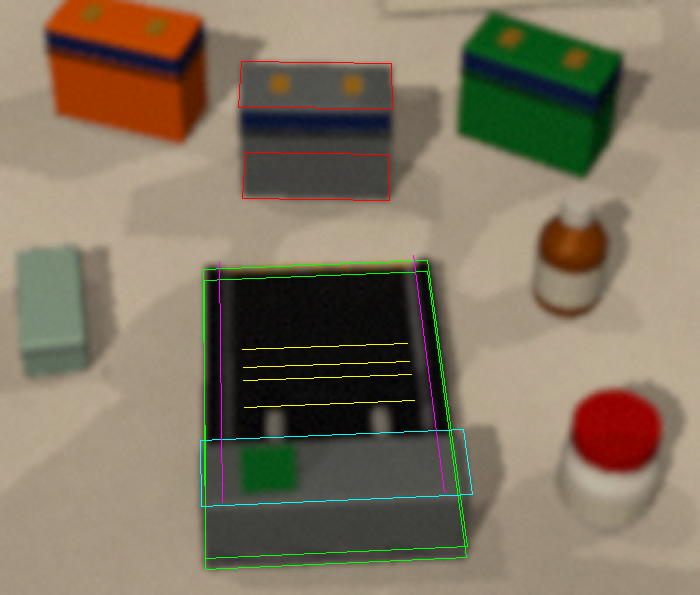

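Charger at about (0.608, −0.049), yaw 110.2°. The pack centre is 97 mm ahead of the step, 5 mm off the line and 4° skewed, which agrees with the ranges given. I'll push with two half-open fingers, jaw axis across the charger. Now the tool axes and the approach.

```bash
cat > g.py <<'E'
from h import *
C=np.array([.608,-.0488]); yaw=np.radians(110.2)
d=np.array([np.cos(yaw),np.sin(yaw),0]); e=np.array([-d[1],d[0],0])
def cw(x,y,z): return np.r_[C,0]+d*x+e*y+[0,0,z]
def now():
    s=env.read_state(); p=s['ee_pos']; Rm=R.from_quat(s['eef_rot']).as_matrix(); r=p-np.r_[C,0]
    print("t",round(s['clock'],2),"charger xyz mm",np.round(np.array([r@d,r@e,p[2]])*1e3,1),"F(ch)",np.round([s['force']@d,s['force']@e,s['force'][2]],1),"w",round(s['width']*91.2,1))
    return s,p,Rm
def togo(x,y,z):
    s,p,Rm=now(); t=cw(x,y,z)-p; print("world shift",np.round(t,4),"tool shift/0.04",np.round(Rm.T@t/.04,3))
    # target R: x down, y = +-e
    for sg in(1,-1):
        X=np.array([0,0,-1.]);Y=sg*e;Z=np.cross(X,Y); Rt=np.c_[X,Y,Z]
        rv=R.from_matrix(Rm.T@Rt).as_rotvec(); print("rotvec/90 for y=%+de"%sg,np.round(np.degrees(rv)/90,4), "charger-x in tool",np.round(Rt.T@d,2))
E
python3 - <<'E'
from g import *
print(np.round(R.from_quat(env.read_state()['eef_rot']).as_matrix(),3))
togo(-.160,.005,.2)
for uv in((375,40),(450,45),(445,90)): print(back("side",uv,0))
print(env.read_state()['q'])
E
```

```text
[[ 0.     0.23  -0.973]
 [ 0.    -0.973 -0.23 ]
 [-1.    -0.    -0.   ]]
t 1.2 charger xyz mm [-364.7  629.   213.9] F(ch) [0.3 0.8 0.2] w 91.4
world shift [ 0.515   0.4076 -0.0139] tool shift/0.04 [  0.348  -6.96  -14.871]
rotvec/90 for y=+1e [ 0.9231 -0.      0.    ] charger-x in tool [ 0. -0.  1.]
rotvec/90 for y=-1e [-1.0769 -0.     -0.    ] charger-x in tool [ 0.  0. -1.]
[ 0.43082962 -0.91078478  0.        ]
[ 0.18426173 -0.95159198  0.        ]
[ 0.19480525 -0.6546446   0.        ]
[-1.43450349e+00  4.93593876e-01  1.34550559e+00  2.20028642e-05
  1.30249691e+00 -9.55172162e-02]
```

Call:
{"name": "move_arm", "arguments": {"increments": [[60,0.02,-0.387,-0.826,0,0,0],[60,0.02,-0.387,-0.826,0,0,0],[60,0.02,-0.387,-0.826,0,0,0],[60,0.02,-0.387,-0.826,0,0,0],[60,0.02,-0.387,-0.826,0,0,0],[60,0.02,-0.387,-0.826,0,0,0],[60,0.02,-0.387,-0.826,0,0,0],[60,0.02,-0.387,-0.826,0,0,0]]}}

```text
clock: 1.87
ee_pos: [0.3736, -0.4258, 0.2076]
eef_rot: [0.702, 0.082, -0.702, 0.082]
force: [0.8, -0.9, -0.7]
width: 0.657
```

Call:
{"name": "move_arm", "arguments": {"increments": [[60,0.02,-0.387,-0.826,0,0,0],[60,0.02,-0.387,-0.826,0,0,0],[60,0.02,-0.387,-0.826,0,0,0],[60,0.02,-0.387,-0.826,0,0,0],[60,0.02,-0.387,-0.826,0,0,0],[60,0.02,-0.387,-0.826,0,0,0],[60,0.02,-0.387,-0.826,0,0,0],[60,0.02,-0.387,-0.826,0,0,0]]}}

```text
clock: 2.53
ee_pos: [0.6025, -0.2443, 0.2012]
eef_rot: [0.702, 0.082, -0.702, 0.082]
force: [0.8, -1.2, 0.7]
width: 0.657
```

Call:
{"name": "move_arm", "arguments": {"increments": [[60,0,-0.387,-0.826,0,0,0],[60,0,-0.387,-0.826,0,0,0],[60,0,0,0,-0.077,0,0],[60,0,0,0,-0.077,0,0],[60,0,0,0,-0.077,0,0],[60,0,0,0,-0.077,0,0],[60,0,0,0,-0.077,0,0],[60,0,0,0,-0.077,0,0]]}}

```text
clock: 3.2
ee_pos: [0.6584, -0.2004, 0.2011]
eef_rot: [-0.627, -0.328, 0.627, -0.328]
force: [-0.6, -0.1, -0.3]
width: 0.657
```

Call:
{"name": "move_arm", "arguments": {"increments": [[60,0,0,0,-0.077,0,0],[60,0,0,0,-0.077,0,0],[60,0,0,0,-0.077,0,0],[60,0,0,0,-0.077,0,0],[60,0,0,0,-0.077,0,0],[60,0,0,0,-0.077,0,0],[60,0,0,0,-0.077,0,0],[60,0,0,0,-0.077,0,0]]}}

```text
clock: 3.87
ee_pos: [0.6584, -0.2005, 0.2011]
eef_rot: [0.402, 0.582, -0.402, 0.581]
force: [-0.6, -0.1, -0.1]
width: 0.658
```

Run:
```python
from g import *
togo(-.150,.005,.08)
for n in("side","top"):
    cv2.imwrite(f"pics/{n}1.png",eyes.get_image(n)[:,:,::-1])
```

```text
t 3.87 charger xyz mm [-159.7    5.1  201.1] F(ch) [ 0.1  0.6 -0.1] w 60.0
world shift [-0.0033  0.0092 -0.1211] tool shift/0.04 [ 3.027  0.004 -0.243]
rotvec/90 for y=+1e [-1.9951e+00 -1.0000e-04 -0.0000e+00] charger-x in tool [ 0. -0.  1.]
rotvec/90 for y=-1e [ 0.0049 -0.      0.    ] charger-x in tool [ 0.  0. -1.]
```

View pics/side1.png

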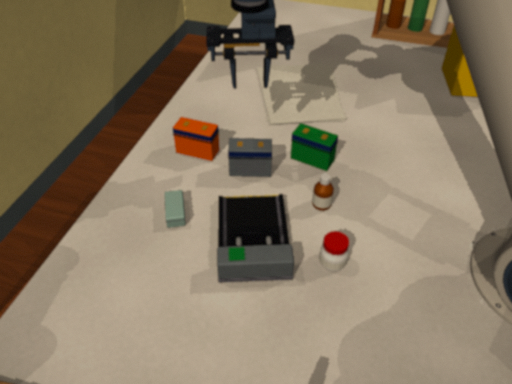

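View pics/top1.png

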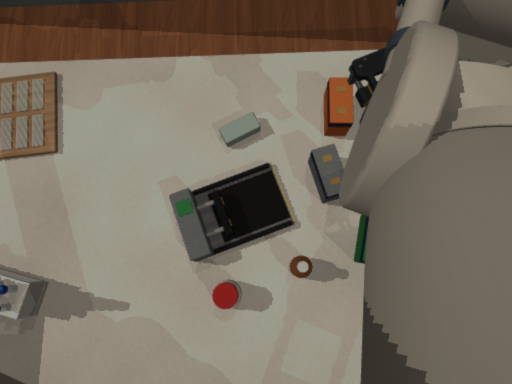

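Call:
{"name": "move_arm", "arguments": {"increments": [[60,0,0,0,0,0.056,0],[60,0.6,0,0.03,0,0,0],[60,0.6,0,0.03,0,0,0],[60,0.6,0,0.03,0,0,0],[60,0.6,0,0.03,0,0,0],[60,0.6,0,0.03,0,0,0],[60,0.6,0,0.03,0,0,0]]}}

```text
clock: 4.55
ee_pos: [0.6564, -0.1953, 0.056]
eef_rot: [0.423, 0.604, -0.388, 0.553]
force: [0.5, -0.2, 0.2]
width: 0.655
```

Run:
```python
from g import *
togo(-.148,.005,.018)
im=eyes.get_image("side")
cv2.imwrite("pics/side2.png",cv2.resize(im[60:230,140:370],None,fx=3.3,fy=3.3)[:,:,::-1])
```

```text
t 4.55 charger xyz mm [-154.2    5.1   56. ] F(ch) [-0.4 -0.4  0.2] w 59.7
world shift [-0.002   0.0059 -0.038 ] tool shift/0.04 [ 0.959  0.003 -0.072]
rotvec/90 for y=+1e [1.9957e+00 2.0000e-04 8.7700e-02] charger-x in tool [ 0. -0.  1.]
rotvec/90 for y=-1e [-0.0023 -0.0559  0.0001] charger-x in tool [ 0.  0. -1.]
```

View pics/side2.png

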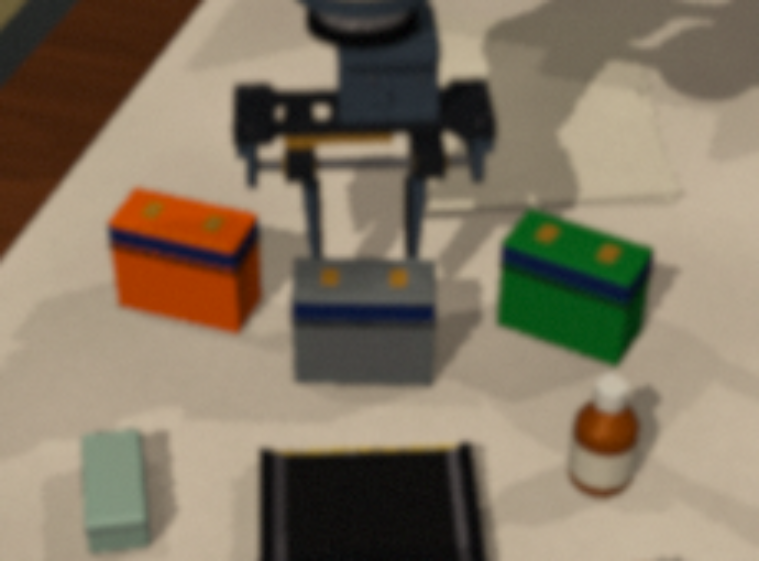

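Fingers sit behind the grey pack, evenly either side of its middle and clear of the orange and green blocks. Lowering, then approaching.

Call:
{"name": "move_arm", "arguments": {"increments": [[60,0.48,0,0,0,0,0],[60,0.48,0,-0.02,0,0,0],[60,0.01,0,-0.1,0,0,0],[60,0.01,0,-0.1,0,0,0],[60,0,0,0,0,0,0]]}}

```text
clock: 5.02
ee_pos: [0.6526, -0.1833, 0.0201]
eef_rot: [0.422, 0.605, -0.386, 0.554]
force: [-0.2, -0.2, 0.5]
width: 0.659
```

Run:
```python
from g import *
now()
```

```text
t 5.02 charger xyz mm [-141.7    4.6   20.1] F(ch) [-0.1  0.3  0.5] w 60.1
```

Call:
{"name": "move_arm", "arguments": {"increments": [[60,0.03,0,-0.05,0,0,0],[60,0.02,0,-0.05,0,0,0],[60,0.005,0,-0.05,0,0,0],[60,0.005,0,-0.05,0,0,0]]}}

```text
clock: 5.35
ee_pos: [0.6512, -0.1773, 0.0188]
eef_rot: [0.422, 0.603, -0.386, 0.556]
force: [3.3, -5.9, 2.5]
width: 0.659
```

Call:
{"name": "move_arm", "arguments": {"increments": [[60,0.005,0,-0.05,0,0,0],[60,0.005,0,-0.05,0,0,0],[60,0.005,0,-0.05,0,0,0],[60,0.005,0,-0.05,0,0,0]]}}

```text
clock: 5.68
ee_pos: [0.6483, -0.1699, 0.0188]
eef_rot: [0.422, 0.604, -0.386, 0.556]
force: [3.2, -6.9, 4.1]
width: 0.658
```

Run:
```python
from g import *
now()
im=eyes.get_image("top")
cv2.imwrite("pics/top3.png",cv2.resize(im[60:280,155:405],None,fx=2.7,fy=2.7)[:,:,::-1])
im=eyes.get_image("side")
cv2.imwrite("pics/side3.png",cv2.resize(im[60:230,140:370],None,fx=3.3,fy=3.3)[:,:,::-1])
```

```text
t 5.68 charger xyz mm [-127.6    4.    18.8] F(ch) [-7.6 -0.6  4.1] w 60.0
```

View pics/top3.png

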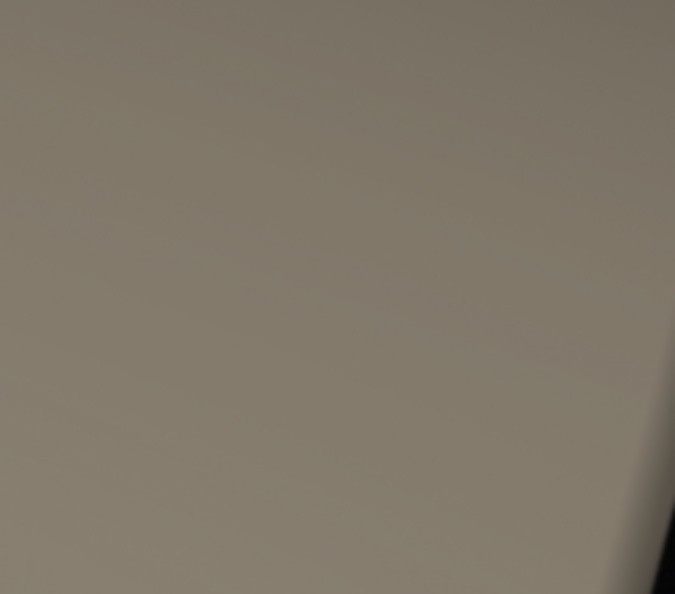

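View pics/side3.png

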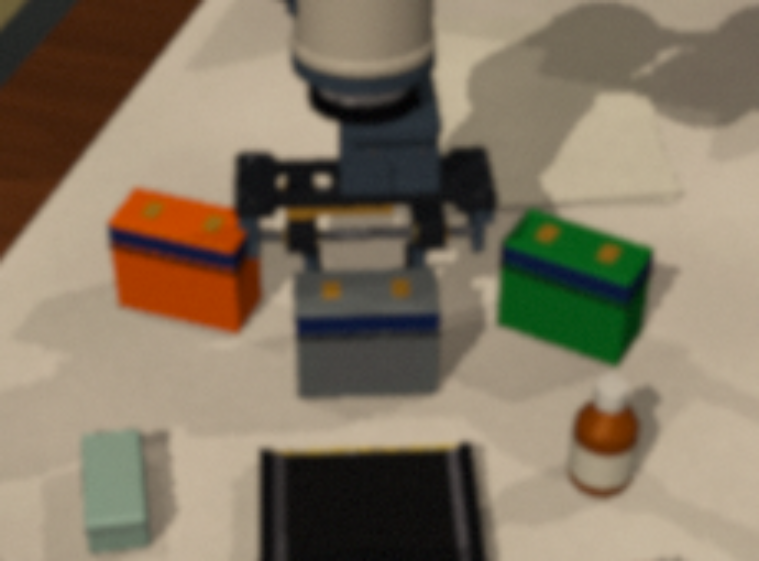

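Contact is felt at about 7 N, the pack slides upright and square, and the neighbours haven't moved. Continuing low.

Call:
{"name": "move_arm", "arguments": {"increments": [[60,0.0,0,-0.06,0,0,0],[60,0.005,0,-0.06,0,0,0],[60,0.005,0,-0.06,0,0,0],[60,0.005,0,-0.06,0,0,0],[60,0.005,0,-0.06,0,0,0],[60,0.005,0,-0.06,0,0,0]]}}

```text
clock: 6.28
ee_pos: [0.643, -0.1561, 0.0188]
eef_rot: [0.422, 0.604, -0.386, 0.555]
force: [2.1, -5.4, 2.0]
width: 0.659
```

Run:
```python
from g import *
now()
im=eyes.get_image("side")
cv2.imwrite("pics/side4.png",cv2.resize(im[60:230,140:370],None,fx=3.3,fy=3.3)[:,:,::-1])
```

```text
t 6.28 charger xyz mm [-112.8    4.2   18.8] F(ch) [-5.8 -0.1  2. ] w 60.1
```

View pics/side4.png

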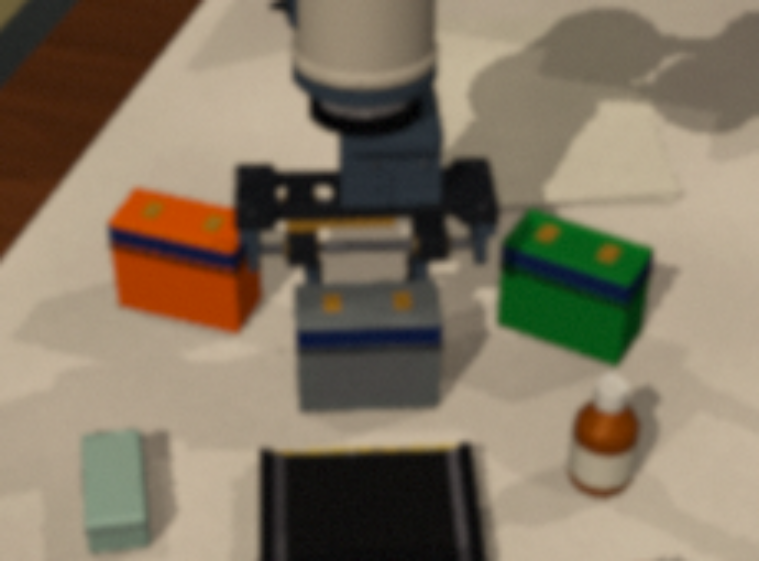

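Pack is upright and sliding straight.

Call:
{"name": "move_arm", "arguments": {"increments": [[60,0.005,0,-0.065,0,0,0],[60,0.005,0,-0.065,0,0,0],[60,0.005,0,-0.065,0,0,0],[60,0.005,0,-0.065,0,0,0],[60,0.005,0,-0.065,0,0,0],[60,0.005,0,-0.065,0,0,0],[60,0.005,0,-0.065,0,0,0],[60,0.005,0,-0.065,0,0,0]]}}

```text
clock: 7.0
ee_pos: [0.6356, -0.1364, 0.0188]
eef_rot: [0.422, 0.604, -0.386, 0.555]
force: [1.1, -5.5, 1.3]
width: 0.658
```

Call:
{"name": "move_arm", "arguments": {"increments": [[60,0.005,0,-0.065,0,0,0],[60,0.005,0,-0.065,0,0,0],[60,0.005,0,-0.065,0,0,0],[60,0.005,0,-0.06,0,0,0],[60,0.004,0,-0.05,0,0,0],[60,0.004,0,-0.04,0,0,0]]}}

```text
clock: 7.5
ee_pos: [0.6307, -0.1233, 0.0188]
eef_rot: [0.422, 0.604, -0.386, 0.555]
force: [0.6, -5.0, 2.4]
width: 0.661
```

Run:
```python
from g import *
now()
im=eyes.get_image("side")
cv2.imwrite("pics/side5.png",cv2.resize(im[80:250,170:340],None,fx=3.5,fy=3.5,interpolation=cv2.INTER_CUBIC)[:,:,::-1])
```

```text
t 7.5 charger xyz mm [-77.7   4.4  18.8] F(ch) [-4.9  1.1  2.4] w 60.2
```

View pics/side5.png

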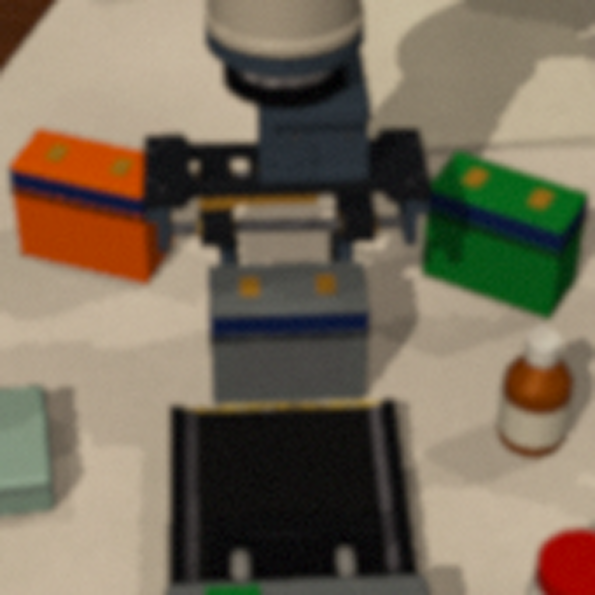

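About 13 mm short. I'll creep in until the step is felt.

Call:
{"name": "move_arm", "arguments": {"increments": [[60,0.003,0,-0.04,0,0,0],[60,0.003,0,-0.04,0,0,0],[60,0.003,0,-0.04,0,0,0],[60,0.003,0,-0.04,0,0,0],[60,0.003,0,-0.04,0,0,0],[60,0.003,0,-0.03,0,0,0]]}}

```text
clock: 8.05
ee_pos: [0.6275, -0.1146, 0.0187]
eef_rot: [0.422, 0.604, -0.386, 0.555]
force: [2.7, -6.2, 2.3]
width: 0.661
```

Call:
{"name": "move_arm", "arguments": {"increments": [[60,0.002,0,-0.025,0,0,0],[60,0.002,0,-0.025,0,0,0]]}}

```text
clock: 8.22
ee_pos: [0.6268, -0.1128, 0.0188]
eef_rot: [0.422, 0.604, -0.386, 0.555]
force: [1.3, -5.4, 2.5]
width: 0.66
```

Call:
{"name": "move_arm", "arguments": {"increments": [[60,0.002,0,-0.025,0,0,0],[60,0.002,0,-0.025,0,0,0]]}}

```text
clock: 8.38
ee_pos: [0.6262, -0.1111, 0.0188]
eef_rot: [0.422, 0.604, -0.386, 0.555]
force: [1.2, -12.6, 2.9]
width: 0.657
```

The step is felt at TCP x ≈ −65, where predicted. Backing off, rising to push height, then re-approaching.

Call:
{"name": "move_arm", "arguments": {"increments": [[60,-0.01,0,0.15,0,0,0],[60,-0.55,0,-0.05,0,0,0],[60,-0.58,0,-0.05,0,0,0],[60,0,0,0,0,0,0]]}}

```text
clock: 8.72
ee_pos: [0.6291, -0.1165, 0.0671]
eef_rot: [0.422, 0.604, -0.385, 0.556]
force: [0.5, -0.7, 0.9]
width: 0.658
```

Run:
```python
from g import *
now()
im=eyes.get_image("side")
cv2.imwrite("pics/side6.png",cv2.resize(im[80:250,170:340],None,fx=3.5,fy=3.5,interpolation=cv2.INTER_CUBIC)[:,:,::-1])
```

```text
t 8.72 charger xyz mm [-70.9   3.6  67.1] F(ch) [-0.8 -0.3  0.9] w 60.1
```

View pics/side6.png

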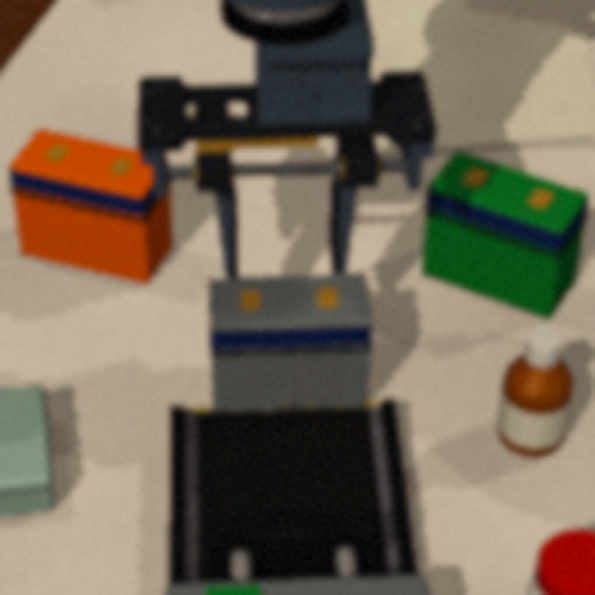

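Pack stands square against the step, fingers level with the blue band. Now pushing high with a rising path.

Call:
{"name": "move_arm", "arguments": {"increments": [[60,0.004,0,-0.05,0,0,0],[60,0.004,0,-0.05,0,0,0],[60,0.004,0,-0.05,0,0,0],[60,-0.04,0,-0.07,0,0,0],[60,-0.04,0,-0.07,0,0,0]]}}

```text
clock: 9.18
ee_pos: [0.6233, -0.1056, 0.0664]
eef_rot: [0.421, 0.605, -0.386, 0.554]
force: [1.5, -5.7, 4.5]
width: 0.657
```

Run:
```python
from g import *
now()
```

```text
t 9.18 charger xyz mm [-58.6   5.3  66.4] F(ch) [-5.8  0.5  4.5] w 59.9
```

Call:
{"name": "move_arm", "arguments": {"increments": [[60,-0.055,0,-0.07,0,0,0],[60,-0.05,0,-0.07,0,0,0]]}}

```text
clock: 9.35
ee_pos: [0.6209, -0.1, 0.0709]
eef_rot: [0.421, 0.606, -0.386, 0.554]
force: [-0.1, -1.8, -1.3]
width: 0.653
```

Run:
```python
from g import *
now()
im=eyes.get_image("side")
cv2.imwrite("pics/side7.png",cv2.resize(im[80:250,170:340],None,fx=3.5,fy=3.5,interpolation=cv2.INTER_CUBIC)[:,:,::-1])
```

```text
t 9.35 charger xyz mm [-52.6   5.5  70.9] F(ch) [-1.6  0.7 -1.3] w 59.6
```

View pics/side7.png

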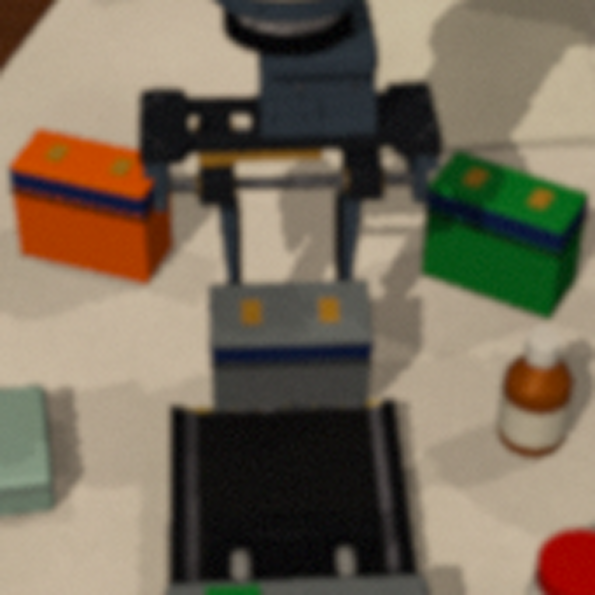

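Tipping cleanly at about 10° with low forces.

Call:
{"name": "move_arm", "arguments": {"increments": [[60,-0.028,0,-0.078,0,0,0],[60,-0.028,0,-0.078,0,0,0],[60,-0.028,0,-0.078,0,0,0],[60,-0.028,0,-0.078,0,0,0]]}}

```text
clock: 9.73
ee_pos: [0.6169, -0.0886, 0.0769]
eef_rot: [0.421, 0.605, -0.386, 0.554]
force: [0.2, -1.5, -0.3]
width: 0.657
```

Call:
{"name": "move_arm", "arguments": {"increments": [[60,-0.016,0,-0.08,0,0,0],[60,-0.014,0,-0.08,0,0,0],[60,-0.014,0,-0.08,0,0,0]]}}

```text
clock: 9.98
ee_pos: [0.6137, -0.0798, 0.0796]
eef_rot: [0.421, 0.605, -0.386, 0.554]
force: [-0.1, -1.3, -1.3]
width: 0.655
```

Run:
```python
from g import *
now()
im=eyes.get_image("side")
cv2.imwrite("pics/side8.png",cv2.resize(im[80:250,170:340],None,fx=3.5,fy=3.5,interpolation=cv2.INTER_CUBIC)[:,:,::-1])
```

```text
t 9.98 charger xyz mm [-31.    5.3  79.6] F(ch) [-1.2  0.5 -1.3] w 59.7
```

View pics/side8.png

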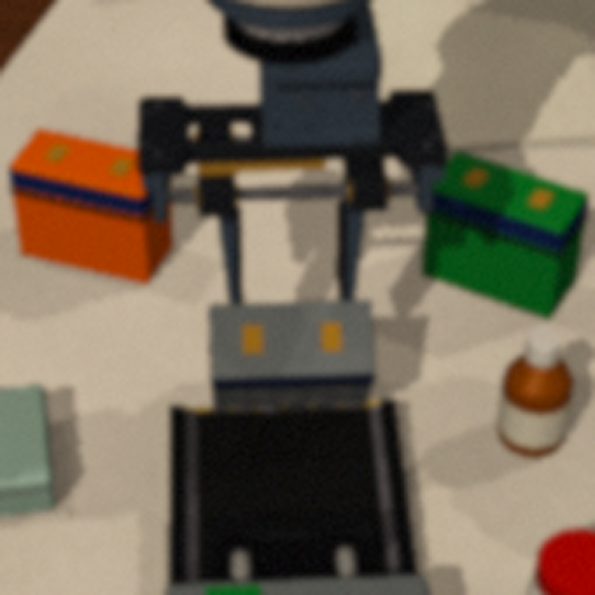

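Call:
{"name": "move_arm", "arguments": {"increments": [[60,-0.01,0,-0.083,0,0,0],[60,-0.008,0,-0.083,0,0,0],[60,-0.002,0,-0.083,0,0,0],[60,0.0,0,-0.083,0,0,0]]}}

```text
clock: 10.37
ee_pos: [0.6091, -0.0675, 0.0815]
eef_rot: [0.421, 0.605, -0.386, 0.554]
force: [-0.4, -0.6, 0.3]
width: 0.657
```

Run:
```python
from g import *
now()
im=eyes.get_image("side")
cv2.imwrite("pics/side9.png",cv2.resize(im[80:250,170:340],None,fx=3.5,fy=3.5,interpolation=cv2.INTER_CUBIC)[:,:,::-1])
```

```text
t 10.37 charger xyz mm [-17.9   5.4  81.5] F(ch) [-0.4  0.6  0.3] w 60.0
```

View pics/side9.png

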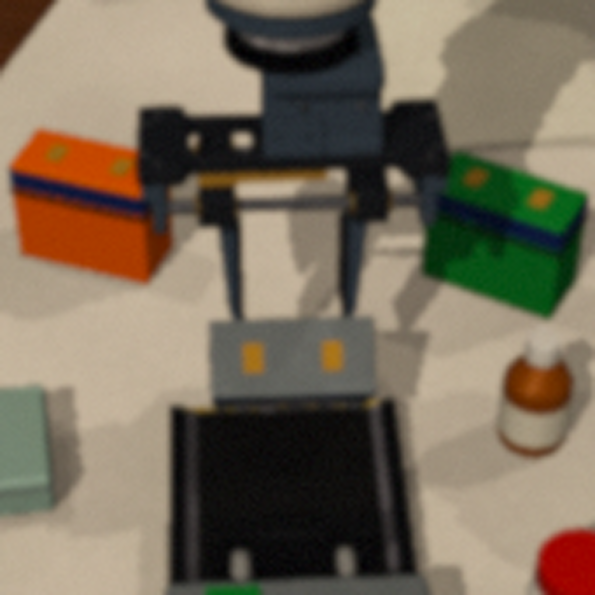

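Near balance, force about zero. A little more pushes it over.

Call:
{"name": "move_arm", "arguments": {"increments": [[60,0.003,0,-0.07,0,0,0],[60,0.004,0,-0.06,0,0,0],[60,0.0,0,0,0,0,0],[60,0.0,0,0,0,0,0],[60,0.0,0,0,0,0,0]]}}

```text
clock: 10.83
ee_pos: [0.6076, -0.063, 0.0817]
eef_rot: [0.421, 0.605, -0.386, 0.554]
force: [-0.4, 0.4, 0.6]
width: 0.659
```

Run:
```python
from g import *
now()
im=eyes.get_image("side")
cv2.imwrite("pics/side10.png",cv2.resize(im[80:250,170:340],None,fx=3.5,fy=3.5,interpolation=cv2.INTER_CUBIC)[:,:,::-1])
```

```text
t 10.83 charger xyz mm [-13.2   5.3  81.7] F(ch) [0.5 0.2 0.6] w 60.1
```

View pics/side10.png

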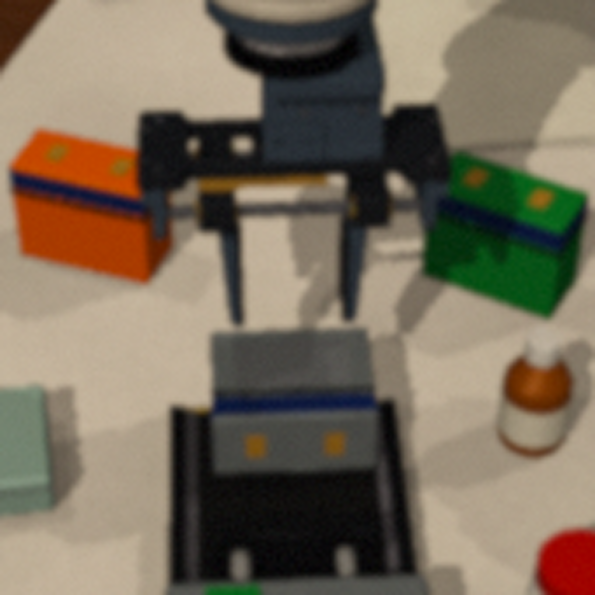

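It now lies flat between the rails, contacts facing the bar. Backing off, lowering to mid-height behind the foot end.

Call:
{"name": "move_arm", "arguments": {"increments": [[60,-0.04,0,0.4,0,0,0],[60,-0.04,0,0.4,0,0,0],[60,0.44,0,0.04,0,0,0],[60,0.44,0,0.04,0,0,0],[60,0.44,0,0.04,0,0,0],[60,0,0,0,0,0,0]]}}

```text
clock: 11.38
ee_pos: [0.6175, -0.0943, 0.0261]
eef_rot: [0.421, 0.606, -0.387, 0.553]
force: [-1.0, 0.4, -0.4]
width: 0.658
```

Run:
```python
from g import *
now()
for n in("side","top"):
  im=eyes.get_image(n)
  cv2.imwrite(f"pics/{n}11.png",cv2.resize(im[80:300,155:355],None,fx=2.7,fy=2.7,interpolation=cv2.INTER_CUBIC)[:,:,::-1])
```

```text
t 11.38 charger xyz mm [-45.9   6.8  26.1] F(ch) [ 0.7  0.8 -0.4] w 60.0
```

View pics/side11.png

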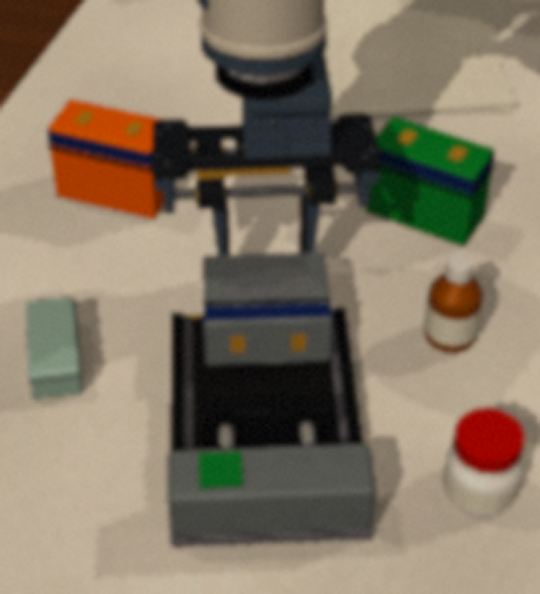

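View pics/top11.png

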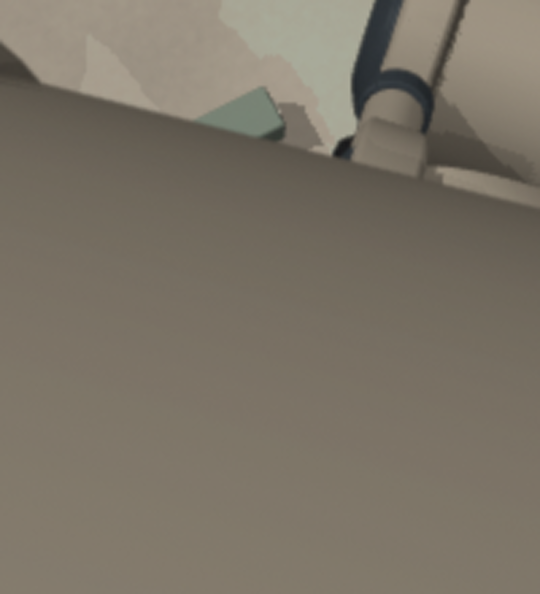

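Pack lies square. Sliding it on toward the bar (face ≈ x 127, so contact expected near TCP x ≈ +31).

Call:
{"name": "move_arm", "arguments": {"increments": [[60,0.015,0,-0.2,0,0,0],[60,0.01,0,-0.15,0,0,0],[60,0.006,0,-0.07,0,0,0],[60,0.005,0,-0.06,0,0,0],[60,0.005,0,-0.06,0,0,0],[60,0.005,0,-0.06,0,0,0]]}}

```text
clock: 11.98
ee_pos: [0.6112, -0.0709, 0.0302]
eef_rot: [0.421, 0.604, -0.386, 0.555]
force: [2.2, -5.1, 2.6]
width: 0.656
```

Call:
{"name": "move_arm", "arguments": {"increments": [[60,0.006,0,-0.07,0,0,0],[60,0.006,0,-0.07,0,0,0],[60,0.006,0,-0.07,0,0,0],[60,0.006,0,-0.07,0,0,0],[60,0.006,0,-0.07,0,0,0],[60,0.006,0,-0.07,0,0,0]]}}

```text
clock: 12.48
ee_pos: [0.6054, -0.0551, 0.0302]
eef_rot: [0.421, 0.604, -0.386, 0.555]
force: [2.7, -5.9, 2.4]
width: 0.655
```

Run:
```python
from g import *
now()
im=eyes.get_image("side")
cv2.imwrite(f"pics/side12.png",cv2.resize(im[80:300,155:355],None,fx=2.7,fy=2.7,interpolation=cv2.INTER_CUBIC)[:,:,::-1])
```

```text
t 12.48 charger xyz mm [-5.   4.6 30.2] F(ch) [-6.5 -0.4  2.4] w 59.8
```

View pics/side12.png

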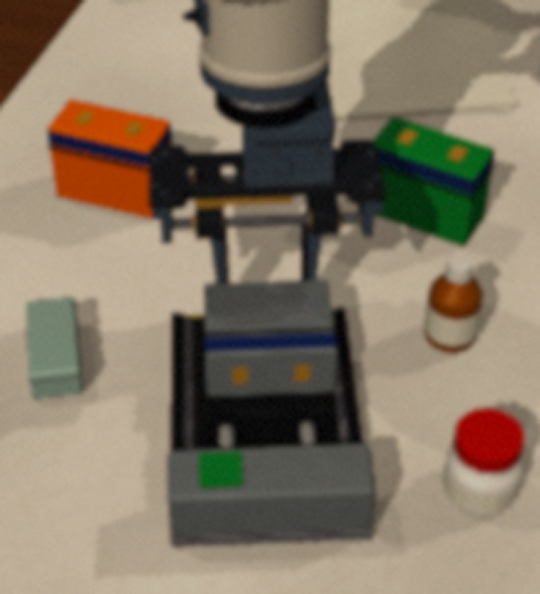

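Slides straight with about 6.5 N of friction.

Call:
{"name": "move_arm", "arguments": {"increments": [[60,0.006,0,-0.07,0,0,0],[60,0.006,0,-0.07,0,0,0],[60,0.006,0,-0.07,0,0,0],[60,0.006,0,-0.07,0,0,0],[60,0.006,0,-0.07,0,0,0],[60,0.006,0,-0.07,0,0,0],[60,0.006,0,-0.07,0,0,0]]}}

```text
clock: 13.12
ee_pos: [0.5986, -0.0367, 0.0302]
eef_rot: [0.422, 0.605, -0.386, 0.555]
force: [3.1, -6.7, 2.8]
width: 0.66
```

Call:
{"name": "move_arm", "arguments": {"increments": [[60,0.005,0,-0.05,0,0,0],[60,0.005,0,-0.05,0,0,0],[60,0.005,0,-0.05,0,0,0],[60,0.004,0,-0.04,0,0,0]]}}

```text
clock: 13.45
ee_pos: [0.596, -0.0296, 0.0302]
eef_rot: [0.422, 0.604, -0.386, 0.555]
force: [2.7, -7.6, 4.6]
width: 0.659
```

Call:
{"name": "move_arm", "arguments": {"increments": [[60,0.003,0,-0.03,0,0,0],[60,0.003,0,-0.03,0,0,0],[60,0.003,0,-0.03,0,0,0]]}}

```text
clock: 13.7
ee_pos: [0.5949, -0.0263, 0.0302]
eef_rot: [0.422, 0.604, -0.386, 0.555]
force: [2.8, -6.5, 5.3]
width: 0.659
```

Run:
```python
from g import *
now()
im=eyes.get_image("side")
cv2.imwrite(f"pics/side13.png",cv2.resize(im[80:300,155:355],None,fx=2.7,fy=2.7,interpolation=cv2.INTER_CUBIC)[:,:,::-1])
```

```text
t 13.7 charger xyz mm [25.6  4.6 30.2] F(ch) [-7.1 -0.4  5.3] w 60.1
```

View pics/side13.png

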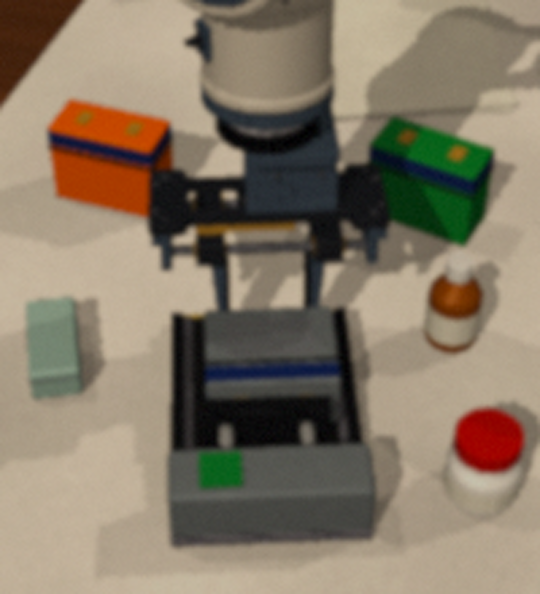

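Call:
{"name": "move_arm", "arguments": {"increments": [[60,0,0,-0.03,0,0,0],[60,0,0,-0.03,0,0,0],[60,0,0,-0.03,0,0,0]]}}

```text
clock: 14.0
ee_pos: [0.5933, -0.0228, 0.0303]
eef_rot: [0.421, 0.605, -0.386, 0.555]
force: [1.7, -7.4, 0.3]
width: 0.654
```

Call:
{"name": "move_arm", "arguments": {"increments": [[60,0,0,-0.03,0,0,0],[60,0,0,-0.03,0,0,0],[60,0,0,-0.03,0,0,0]]}}

```text
clock: 14.25
ee_pos: [0.5919, -0.0194, 0.0304]
eef_rot: [0.421, 0.605, -0.386, 0.555]
force: [2.4, -5.4, -1.4]
width: 0.657
```

Call:
{"name": "move_arm", "arguments": {"increments": [[60,0,0,-0.025,0,0,0],[60,0.002,0,-0.025,0,0,0]]}}

```text
clock: 14.42
ee_pos: [0.5911, -0.0174, 0.0304]
eef_rot: [0.421, 0.605, -0.386, 0.555]
force: [2.6, -5.6, -1.7]
width: 0.662
```

Call:
{"name": "move_arm", "arguments": {"increments": [[60,0.002,0,-0.025,0,0,0],[60,0.002,0,-0.025,0,0,0]]}}

```text
clock: 14.58
ee_pos: [0.5904, -0.0156, 0.0304]
eef_rot: [0.421, 0.605, -0.386, 0.555]
force: [2.1, -4.9, -2.3]
width: 0.656
```

Call:
{"name": "move_arm", "arguments": {"increments": [[60,0.002,0,-0.025,0,0,0],[60,0.002,0,-0.025,0,0,0]]}}

```text
clock: 14.75
ee_pos: [0.5897, -0.0137, 0.0304]
eef_rot: [0.421, 0.605, -0.386, 0.555]
force: [2.5, -5.8, -2.0]
width: 0.66
```

Run:
```python
from g import *
now()
im=eyes.get_image("side")
cv2.imwrite(f"pics/side14.png",cv2.resize(im[170:300,200:320],None,fx=4.5,fy=4.5,interpolation=cv2.INTER_CUBIC)[:,:,::-1])
```

```text
t 14.75 charger xyz mm [39.3  5.  30.4] F(ch) [-6.3 -0.3 -2. ] w 60.2
```

View pics/side14.png

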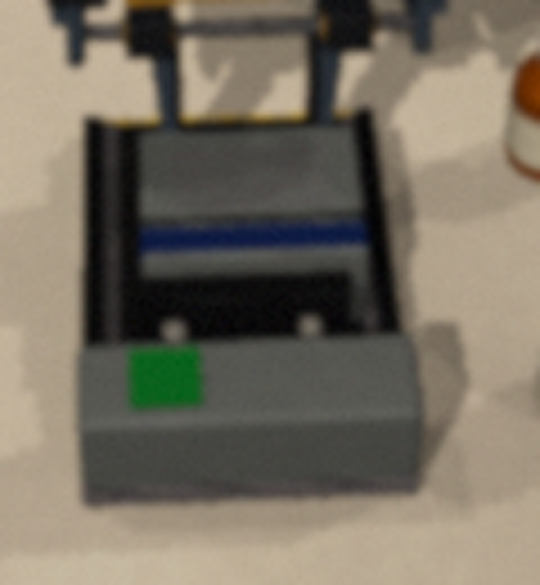

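The bar is now moving with the pack. Feeling for the hard end in fine steps.

Call:
{"name": "move_arm", "arguments": {"increments": [[60,0,0,-0.007,0,0,0],[60,0.001,0,-0.007,0,0,0]]}}

```text
clock: 14.97
ee_pos: [0.5895, -0.0131, 0.0304]
eef_rot: [0.421, 0.605, -0.386, 0.555]
force: [3.2, -5.1, -2.5]
width: 0.658
```

Call:
{"name": "move_arm", "arguments": {"increments": [[60,0.001,0,-0.008,0,0,0],[60,0.001,0,-0.008,0,0,0]]}}

```text
clock: 15.13
ee_pos: [0.5893, -0.0126, 0.0304]
eef_rot: [0.421, 0.605, -0.386, 0.555]
force: [2.9, -4.7, -1.4]
width: 0.659
```

Call:
{"name": "move_arm", "arguments": {"increments": [[60,0.001,0,-0.008,0,0,0],[60,0.001,0,-0.008,0,0,0]]}}

```text
clock: 15.3
ee_pos: [0.5891, -0.012, 0.0304]
eef_rot: [0.421, 0.605, -0.386, 0.555]
force: [2.2, -5.9, -1.0]
width: 0.66
```

Call:
{"name": "move_arm", "arguments": {"increments": [[60,0.001,0,-0.008,0,0,0],[60,0.001,0,-0.008,0,0,0],[60,0,0,-0.006,0,0,0]]}}

```text
clock: 15.55
ee_pos: [0.5888, -0.0111, 0.0304]
eef_rot: [0.421, 0.605, -0.386, 0.555]
force: [2.0, -4.9, -1.4]
width: 0.655
```

Call:
{"name": "move_arm", "arguments": {"increments": [[60,0.001,0,-0.008,0,0,0],[60,0.001,0,-0.008,0,0,0],[60,0,0,-0.006,0,0,0]]}}

```text
clock: 15.8
ee_pos: [0.5885, -0.0104, 0.0304]
eef_rot: [0.421, 0.605, -0.386, 0.555]
force: [3.3, -3.6, -1.2]
width: 0.659
```

Call:
{"name": "move_arm", "arguments": {"increments": [[60,0.001,0,-0.008,0,0,0],[60,0.001,0,-0.008,0,0,0],[60,0,0,-0.006,0,0,0]]}}

```text
clock: 16.05
ee_pos: [0.5882, -0.0095, 0.0304]
eef_rot: [0.421, 0.605, -0.386, 0.555]
force: [2.7, -5.9, -1.5]
width: 0.654
```

Call:
{"name": "move_arm", "arguments": {"increments": [[60,0.001,0,-0.008,0,0,0],[60,0.001,0,-0.008,0,0,0],[60,0,0,-0.006,0,0,0]]}}

```text
clock: 16.3
ee_pos: [0.5879, -0.0087, 0.0304]
eef_rot: [0.421, 0.605, -0.386, 0.555]
force: [2.5, -5.0, -1.3]
width: 0.656
```

Call:
{"name": "move_arm", "arguments": {"increments": [[60,0.001,0,-0.008,0,0,0],[60,0.001,0,-0.008,0,0,0],[60,0,0,-0.006,0,0,0]]}}

```text
clock: 16.55
ee_pos: [0.5876, -0.0078, 0.0304]
eef_rot: [0.421, 0.605, -0.386, 0.555]
force: [2.5, -5.5, -1.5]
width: 0.658
```

Call:
{"name": "move_arm", "arguments": {"increments": [[60,0.001,0,-0.008,0,0,0],[60,0.001,0,-0.008,0,0,0],[60,0,0,-0.006,0,0,0]]}}

```text
clock: 16.8
ee_pos: [0.5873, -0.007, 0.0304]
eef_rot: [0.421, 0.605, -0.386, 0.555]
force: [2.9, -5.0, -1.1]
width: 0.658
```

Call:
{"name": "move_arm", "arguments": {"increments": [[60,0.001,0,-0.008,0,0,0],[60,0.001,0,-0.008,0,0,0],[60,0,0,-0.006,0,0,0]]}}

```text
clock: 17.05
ee_pos: [0.587, -0.0062, 0.0304]
eef_rot: [0.421, 0.605, -0.386, 0.555]
force: [2.4, -6.2, -1.6]
width: 0.659
```

Call:
{"name": "move_arm", "arguments": {"increments": [[60,0.001,0,-0.008,0,0,0],[60,0.001,0,-0.008,0,0,0],[60,0,0,-0.006,0,0,0]]}}

```text
clock: 17.3
ee_pos: [0.5866, -0.0053, 0.0304]
eef_rot: [0.421, 0.605, -0.386, 0.555]
force: [2.2, -5.9, -1.7]
width: 0.656
```

Call:
{"name": "move_arm", "arguments": {"increments": [[60,0.001,0,-0.008,0,0,0],[60,0.001,0,-0.008,0,0,0],[60,0,0,-0.006,0,0,0]]}}

```text
clock: 17.55
ee_pos: [0.5865, -0.0047, 0.0304]
eef_rot: [0.421, 0.605, -0.386, 0.555]
force: [3.7, -8.9, -1.5]
width: 0.662
```

Force is climbing (9.6 N) and the advance is shrinking, so the hard end has been reached. Pressing in small steps.

Call:
{"name": "move_arm", "arguments": {"increments": [[60,0,0,-0.005,0,0,0]]}}

```text
clock: 17.63
ee_pos: [0.5865, -0.0047, 0.0304]
eef_rot: [0.421, 0.605, -0.386, 0.555]
force: [2.7, -9.0, -0.8]
width: 0.656
```

Run:
```python
from g import *
now()
```

```text
t 17.63 charger xyz mm [48.8  5.  30.4] F(ch) [-9.4  0.5 -0.8] w 59.8
```

Call:
{"name": "move_arm", "arguments": {"increments": [[60,0,0,-0.01,0,0,0]]}}

```text
clock: 17.72
ee_pos: [0.5865, -0.0045, 0.0305]
eef_rot: [0.421, 0.605, -0.386, 0.555]
force: [4.1, -12.0, -2.2]
width: 0.656
```

Run:
```python
from g import *
now()
```

```text
t 17.72 charger xyz mm [49.   4.9 30.5] F(ch) [-12.7   0.3  -2.2] w 59.9
```

Call:
{"name": "move_arm", "arguments": {"increments": [[60,0,0,-0.01,0,0,0]]}}

```text
clock: 17.8
ee_pos: [0.5865, -0.0044, 0.0306]
eef_rot: [0.421, 0.604, -0.386, 0.555]
force: [4.2, -15.7, -1.6]
width: 0.654
```

Run:
```python
from g import *
now()
```

```text
t 17.8 charger xyz mm [49.   4.9 30.6] F(ch) [-16.2   1.5  -1.6] w 59.7
```

Call:
{"name": "move_arm", "arguments": {"increments": [[60,0,0,-0.003,0,0,0],[60,0,0,0,0,0,0]]}}

```text
clock: 17.97
ee_pos: [0.5865, -0.0045, 0.0306]
eef_rot: [0.421, 0.604, -0.386, 0.555]
force: [4.1, -13.7, -2.7]
width: 0.66
```

Run:
```python
from g import *
now()
```

```text
t 17.97 charger xyz mm [49.   4.9 30.6] F(ch) [-14.3   0.9  -2.7] w 60.2
```

Call:
{"name": "move_arm", "arguments": {"increments": [[60,0,0,-0.007,0,0,0],[60,0,0,0,0,0,0],[60,0,0,0,0,0,0]]}}

```text
clock: 18.22
ee_pos: [0.5865, -0.0044, 0.0306]
eef_rot: [0.421, 0.604, -0.386, 0.555]
force: [4.0, -16.2, -1.8]
width: 0.655
```

Call:
{"name": "move_arm", "arguments": {"increments": [[60,0,0,0,0,0,0],[60,0,0,0,0,0,0],[60,0,0,0,0,0,0],[60,0,0,0,0,0,0]]}}

```text
clock: 18.55
ee_pos: [0.5865, -0.0044, 0.0306]
eef_rot: [0.421, 0.604, -0.386, 0.555]
force: [3.9, -15.3, -1.9]
width: 0.657
```

Call:
{"name": "move_arm", "arguments": {"increments": [[60,0,0,0,0,0,0],[60,0,0,0,0,0,0],[60,0,0,0,0,0,0],[60,0,0,0,0,0,0]]}}

```text
clock: 18.88
ee_pos: [0.5865, -0.0044, 0.0306]
eef_rot: [0.421, 0.604, -0.386, 0.555]
force: [3.5, -15.8, -1.4]
width: 0.658
```

Run:
```python
from g import *
now()
im=eyes.get_image("side")
cv2.imwrite(f"pics/side15.png",cv2.resize(im[170:300,200:320],None,fx=4.5,fy=4.5,interpolation=cv2.INTER_CUBIC)[:,:,::-1])
```

```text
t 18.88 charger xyz mm [49.1  4.9 30.6] F(ch) [-16.1   2.1  -1.4] w 60.0
```

View pics/side15.png

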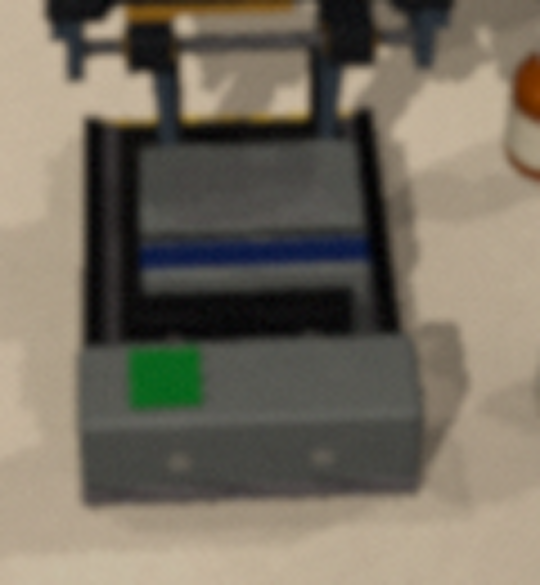

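Held at about 16 N for 0.9 s with no further advance. The bar has travelled roughly 18 mm, within the 4–24 mm range, and its rods now show at the housing's rear (180,460), (322,457). Withdrawing straight back, then up.

Call:
{"name": "move_arm", "arguments": {"increments": [[60,0,0,0.05,0,0,0],[60,-0.01,0,0.15,0,0,0],[60,-0.02,0,0.3,0,0,0],[60,-0.02,0,0.4,0,0,0],[60,-0.5,0,0.3,0,0,0],[60,-0.8,0,0,0,0,0],[60,-0.8,0,0,0,0,0],[60,-0.8,0,0,0,0,0]]}}

```text
clock: 19.6
ee_pos: [0.6056, -0.0591, 0.1447]
eef_rot: [0.422, 0.605, -0.386, 0.554]
force: [0.7, -0.9, -0.2]
width: 0.656
```

Call:
{"name": "move_arm", "arguments": {"increments": [[60,-0.5,0,0.8,0,0,0],[60,-0.3,0,0.8,0,0,0],[60,0,0,0.9,0,0,0],[60,0,0,0.9,0,0,0],[60,0,0.0,0.9,0,0,0],[60,0,0,0.9,0,0,0],[60,0,0,0,0,0,0],[60,0,0,0,0,0,0]]}}

```text
clock: 20.27
ee_pos: [0.6782, -0.2576, 0.1561]
eef_rot: [0.422, 0.605, -0.387, 0.553]
force: [-1.3, 0.0, 0.6]
width: 0.655
```

Run:
```python
from g import *
now()
for n in("side","top"):
  im=eyes.get_image(n)
  cv2.imwrite(f"pics/{n}16.png",cv2.resize(im,None,fx=1.5,fy=1.5,interpolation=cv2.INTER_CUBIC)[:,:,::-1])
for t,z in dict(reagent=0,slide_box=0,specimen_jar=0).items():
    for n in ("side","top"):
        for x in spotter.mark_of(t,n)[:1]: print(t,n,np.round(x['position'],1),np.round(back(n,x['position'],z),3))
```

```text
t 20.27 charger xyz mm [-220.2    6.3  156.1] F(ch) [0.5 1.2 0.6] w 59.8
reagent side [323.6 200.7] [ 0.448 -0.092  0.   ]
reagent top [297.9 269.6] [ 0.446 -0.076  0.   ]
slide_box side [177.  212.4] [0.749 0.04  0.   ]
slide_box top [240.7 131.3] [0.754 0.042 0.   ]
specimen_jar side [333.3 259.4] [0.397 0.067 0.   ]
```

View pics/side16.png

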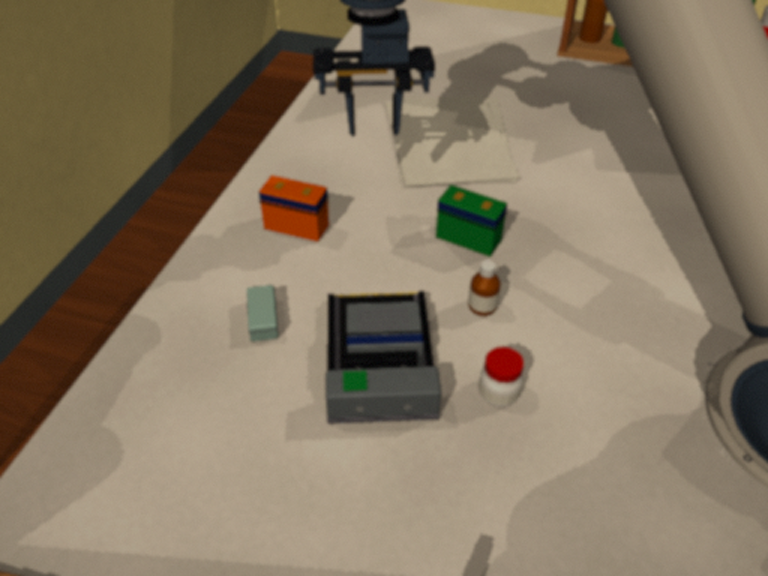

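View pics/top16.png

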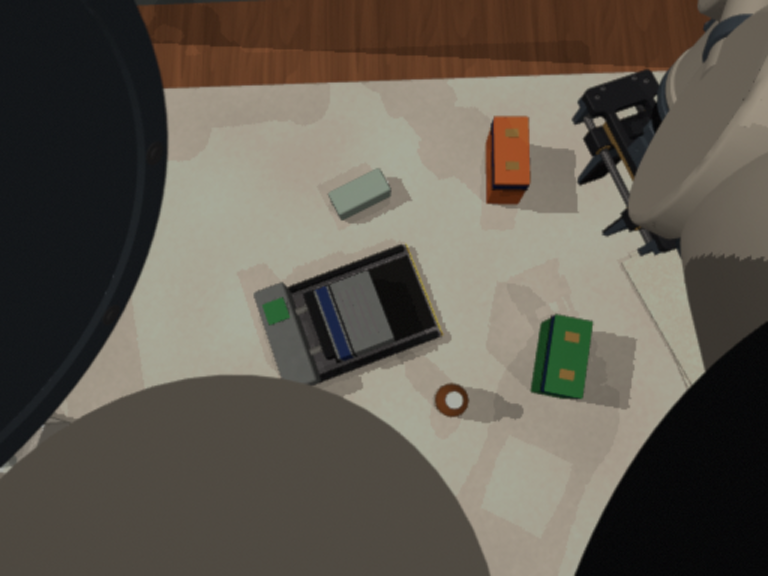

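Zooming on the pack/bar junction for a last check.

Run:
```python
import cv2
im=cv2.imread("pics/top16.png")[235:395,240:450]; a=cv2.resize(im,None,fx=3.6,fy=3.6,interpolation=cv2.INTER_CUBIC)
cv2.imwrite("pics/top16c.png",cv2.convertScaleAbs(a,alpha=1.7,beta=20))
```

```text
(no output)
```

View pics/top16c.png

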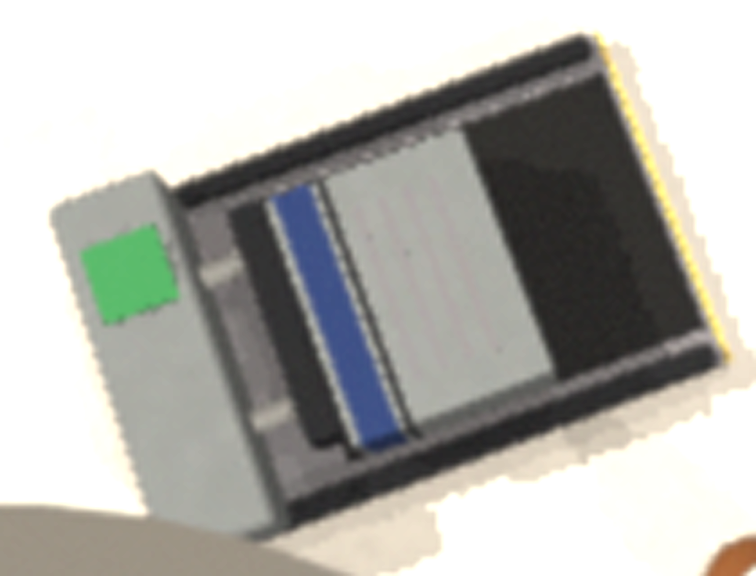

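The pack lies flat and square between the rails, contact end flush on the bar. The bottle, slide box and jar are unmoved within measurement error, and the arm is clear.

Run:
```python
from cell import env
print(env.job_done(), env.read_state()['clock'])
```

```text
the job is handed in; nothing more can be done
the job is handed in; nothing more can be done
```

The power pack is lying on its broad side between the charger's rails, contact end flush against the bar. I handed the job in at about 20.5 s, well under the 72 s limit.

- **To the step:** I slid the standing pack up with two half-open fingers, about 20 mm above the bench. The highest wrist force when it met the step was about 13 N.
- **Tipping:** I pushed high with a rising finger path, at no more than about 7 N, and the pack fell onto the plate.
- **Pressing home:** I slid the pack and bar to the hard end, which stopped them after about 18 mm of bar travel. I then pressed for about 0.9 s with 15–17 N at the wrist. I put the share reaching the bar at 12–14 N, because the pack's friction on the plate takes a few newtons. Total readings never passed 17 N.

**Last checks:**
- The final top view shows the pack square, flush on the bar, and about 5 mm off the centre line.
- The bottle and slide box re-measured in place to within the networks' usual scatter.
- The jar could be re-measured only from the side camera, because the arm hid it from the top one. It came out within about 6 mm of its first reading.
- The orange and green look-alikes look unmoved in the pictures.
- Wrist forces were read only between moves, so short peaks could have gone unseen.

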